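Set out the slide-staining place

TASK

Set out the steel board: the slide box in its middle, long side along the board's long side, the petri dish centred on top of the box, the staining jar to the right of the box and the dropper bottle to its left (as seen from the robot), each midway between the box and that end of the board and level with the box's middle. The dropper bottle stands behind the tall bottle: before touching it move the tall bottle well aside, and once it is out put the tall bottle back just where it stood. Keep everything upright and leave the beaker and the specimen pot where they are.

Things in the scene. Friction and masses are not known exactly. Their poses are not given: they have to be found in the camera images.
- board: fixed flat steel board, 180 x 260 x 8 mm, lying on the bench on the robot's left or right, turned by up to 0.25 rad. Origin: centre of its underside (on the bench); top 8 mm above it. x across the short side, roughly away from the robot; y along the long side, to the left as seen from the robot; z up. With the slide box in the middle, the midpoint of the free part is at y = +87.5 mm (left) and y = -87.5 mm (right), x = 0
- tray: fixed grey plastic tray, 170 x 260 mm, on the side of the bench that the board is not on, turned by up to 0.25 rad; flat floor 6 mm above the bench, a rim 5 mm wide and 12 mm high all round. Origin: centre of its underside; x across the short side, roughly away from the robot, y along the long side to the left. The tall bottle and the dropper bottle stand on its floor in its right half (y < 0); its left half (y > 0) is empty
- tall_bottle: tall white round plastic bottle, body 54 mm in diameter and 115 mm high, then a short shoulder and a grey cap 36 mm in diameter from 122 to 138 mm. Origin: centre of its underside; z up. Stands in the tray, in front of the dropper bottle (nearer the robot). 0.16 to 0.29 kg
- dropper_bottle: small white round bottle, 30 mm in diameter, straight to 45 mm, with a cone tip to 69 mm. Origin: centre of its underside; z up. Stands behind the tall bottle (farther from the robot), axes 49 to 56 mm apart, so that the tall bottle is in the way of a gripper. About 0.05 kg
- slide_box: closed flat white plastic box with a grey seam and flat top, 58 (x) x 90 (y) x 30 (z) mm. Origin: centre of its underside; y along the long side. Loose on the bench in the middle, at any yaw. 0.12 to 0.21 kg
- petri_dish: closed round shallow dish, white below and clear above, 60 mm in diameter, 18 mm high. Origin: centre of its underside; z up. Loose on the bench in the middle. About 0.05 kg
- stain_jar: square glass jar, 46 x 46 mm, 60 mm high, with a round steel lid 44 mm in diameter up to 72 mm. Origin: centre of its underside; x and y square to its sides. Loose on the bench in the middle. 0.15 to 0.26 kg
- beaker: open round glass beaker, 50 mm across the rim, 60 mm high; origin: centre of its underside. Loose bystander among the things on the bench: leave it alone
- specimen_pot: small white round pot with a grey lid 40 mm in diameter, 44 mm high; origin: centre of its underside. Loose bystander among the things on the bench: leave it alone

How it is judged:
On the way, in this order (a step that is already met when the one before it is completed fails the run):
1. the tall bottle is moved at least 60 mm aside while the dropper bottle is still in its place (distance of tall_bottle from where it was at the start of the episode above 0.06 m and distance of dropper_bottle from where it was at the start of the episode below 0.015 m), for 0.2 s.
2. the dropper bottle is taken out (more than 80 mm) while the tall bottle is aside (distance of tall_bottle from where it was at the start of the episode above 0.05 m and distance of dropper_bottle from where it was at the start of the episode above 0.08 m), for 0.1 s.
At the end, for the whole second after the job is handed in: Slide box within 12 mm of board centre, long sides within 0.17 rad; petri dish on it within 12 mm; dropper bottle (left) and jar (right) on the board within 14 mm, along and across, of their midpoints; tall bottle within 15 mm of its start; all upright within 0.1 rad, at rest (horizontal distance between slide_box and board below 0.012 m and angle between the y axis of slide_box and the y axis of board, either way round below 0.17 rad and z of slide_box in the frame of board between 0.004 and 0.012 m and horizontal distance between petri_dish and slide_box below 0.012 m and z of petri_dish in the frame of slide_box between 0.026 and 0.034 m and x of dropper_bottle in the frame of board between -0.014 and 0.014 m and y of dropper_bottle in the frame of board between 0.0735 and 0.1015 m and z of dropper_bottle in the frame of board between 0.004 and 0.012 m and x of stain_jar in the frame of board between -0.014 and 0.014 m and y of stain_jar in the frame of board between -0.1015 and -0.0735 m and z of stain_jar in the frame of board between 0.004 and 0.012 m and distance of tall_bottle from where it was at the start of the episode below 0.015 m and linear speed of each of slide_box, petri_dish, dropper_bottle, stain_jar, tall_bottle below 0.02 m/s and angle between each of slide_box, petri_dish, dropper_bottle, stain_jar, tall_bottle's own z axis and vertical below 0.1 rad); the robot touches nothing.
It fails at once if the beaker or the specimen pot is shifted by more than 25 mm (distance of any of beaker, specimen_pot from where it was at the start of the episode above 0.025 m).
It fails at once if one of the things is tipped over (more than 0.6 rad) (angle between any of slide_box, petri_dish, dropper_bottle, stain_jar, tall_bottle's own z axis and vertical above 0.6 rad).
It also fails if it takes over 120 s, if anything falls off the work surface, if the arm or the gripper's body presses on something with over 40 N, if the wrist force passes 120 N, or if a joint passes its speed limit or range.

ROBOT

A 7-joint arm with a two-finger parallel gripper is mounted at the origin on the work surface. World frame = base frame: x ahead of the robot, y to its left, z up, the work surface at z = 0. Lengths are in m, angles in rad, forces in N, time in s.
With the tool pointing down it reaches from about 0.4 to 0.85 m from the base axis. Payload 4.5 kg.
Tool frame: the origin (TCP) lies at the very end of the fingers, on their centre line; the grasp point (between the pads) lies 19 mm behind it; z points along the fingers, x is the direction in which the jaws open and shut, and the axes are right-handed (so a half turn about z gives the same grasp; the last joint's range is limited). The gripper opens to 85 mm and grips with 20 to 120 N. Pads are 22 mm wide; open, the fingers measure 114 mm over their backs; the gripper's body (76 mm by 85 mm) begins 54 mm behind the grasp point. The pads swing forward as they close: fully open they stand 13 mm farther back than shut.
Start: joints at [1.25, 0.689, -0.195, 1.565, 0.157, 0.902, -0.215], TCP at [0.217, -0.586, 0.21] pointing down, gripper open.
Joint ranges: [-3.01, 3.01], [-0.46, 2.08], [-1.47, 1.51], [0.13, 2.56], [-1, 4.14], [0.04, 2.09], [-2.66, 2.66]. Speed limits (rad/s): [2.57, 2.57, 3.14, 3.14, 3.14, 3.14, 3.14].

INTERFACE

Orientations are given as a unit quaternion [x, y, z, w].
In Python, from workcell import * gives the robot as it stands.
- The arm moves only by the shell command python3 -m creep 'ROWS' [FORCE]. ROWS is JSON, a list of rows, each a list of 5 numbers: the shift along the world's x, y, z in m, then the turn about the world's z in rad, then the opening, from 0 (shut) to 1 (fully open). A call has 1 to 10 rows; each row shifts and turns the commanded pose from where the row before left it; what a row does not reach is not made up. A row lasts 1/8 s, in which the tool goes at most 62.5 mm and 10.7 degrees, less where a joint would pass 70% of its speed; a pose out of reach is approached as far as the arm can. A call with a gripper value outside its range is refused whole. The fingers move at their own pace and stop on an object; FORCE is the grip in N (left out, the last holds). Time passes only in rows, so rows that do not move let the fingers close. It gives the time, the measured TCP pose, the force and the opening at its end, in the units of the state.
- observe(): the state, without advancing time (a new reading comes with each control period).
- capture(name): name is "scene" or "top" or "wrist"; returns a dict with "pixels" (420x560x3 uint8, red, green, blue), "range_z" (420x560 float32, m along the optical axis (not along the pixel's ray), 0 where there is no reading), "K" (3x3 intrinsics, pixels), "R" (3x3) and "t" (3): a world point X has camera coordinates R X + t. Camera axes: x right, y down, z forward; pixel columns grow to the right and rows downward; lengths in m; the calibration is good to about 2 mm. A picture is of the moment at which its call begins.
- hand_in(): hands the job in, once; it reports no verdict.
The state is a dict: "time": time; "joint_positions": joint angles; "joint_velocities": joint speeds; "joint_torque": joint torques, N m; "tcp_pos": TCP position; "orientation": TCP orientation; "ft_force": force on the tool from outside, world axes, zero at the start; "ft_torque": the same for the moment, N m; "width": opening from 0.0 (shut) to 1.0 (fully open).
Only numpy, scipy, OpenCV 4.12 (cv2) and the standard library are available. Lean on these libraries where they do the work, as an engineer would, in place of code of your own. Each camera call takes 0.05 s, during which the arm holds its last target. There are 200 camera calls.

## Working session

There is one attempt and no reset: what is moved stays moved. The work goes in short steps, Python scripts to look and compute and a shell command to move; the robot and the scene stay as the last step left them, time stands still between calls to the robot, and variables do not carry over. Pictures are saved under pics/ and viewed, on a budget of 14 in all, crops included, one or two more only if the job needs it, and the job is handed in when it is done.

```bash
mkdir -p pics; cat > h.py <<'E'
from workcell import *
import numpy as np, cv2
def cap(n,f=None):
    c=capture(n)
    if f: cv2.imwrite(f'pics/{f}.png',c['pixels'][:,:,::-1])
    return c
def pts(c):
    z=c['range_z'].astype(float);v,u=np.mgrid[0:420,0:560];K=c['K']
    P=np.stack([(u-K[0,2])/K[0,0]*z,(v-K[1,2])/K[1,1]*z,z],-1)
    W=(P-c['t'])@c['R']; W[z==0]=np.nan
    return W
E
python3 - <<'E'
from h import *
c=cap('top','top1');W=pts(c);np.savez('top1.npz',W=W,p=c['pixels'])
print(c['K'],c['R'],c['t'])
c=cap('scene','scene1');print(c['R'],c['t']);np.savez('scene1.npz',W=pts(c),p=c['pixels'])
print(observe())
E
```

```text
[[416.28207215   0.         272.38172852]
 [  0.         416.28207215 205.88100901]
 [  0.           0.           1.        ]] [[-0.00214574 -0.99998426 -0.00518383]
 [-0.99391249  0.00270366 -0.11013928]
 [ 0.11015156  0.00491594 -0.99390264]] [-0.03968077  0.59200476  0.86573631]
[[-0.61976213  0.78453491  0.0199971 ]
 [ 0.5723301   0.46926674 -0.67247823]
 [-0.53696663 -0.4053316  -0.7398467 ]] [ 0.39288512 -0.28934164  1.486554  ]
{'time': 0.1, 'joint_positions': array([ 1.24982481,  0.68992775, -0.19450776,  1.56623809,  0.15730993,
        0.90249295, -0.21511467]), 'joint_velocities': array([-0.00050483, -0.00136778,  0.00041211, -0.00334238,  0.00052157,
       -0.00088366,  0.00022979]), 'joint_torque': array([-3.77816032e-03, -5.40594220e+01, -1.27155494e+00, -1.58984578e+01,
        9.38587793e-03,  4.36373623e-03, -2.58344983e-05]), 'tcp_pos': array([ 0.21684298, -0.58551994,  0.20934723]), 'orientation': array([ 8.20801320e-01, -5.71213175e-01, -7.23466236e-04, -4.21927883e-04]), 'ft_force': array([-0.60020377,  0.13038619,  0.43500798]), 'ft_torque': array([ 0.04714574,  0.04693048, -0.05732168]), 'width': 1.000655601525028}
```

View pics/top1.png

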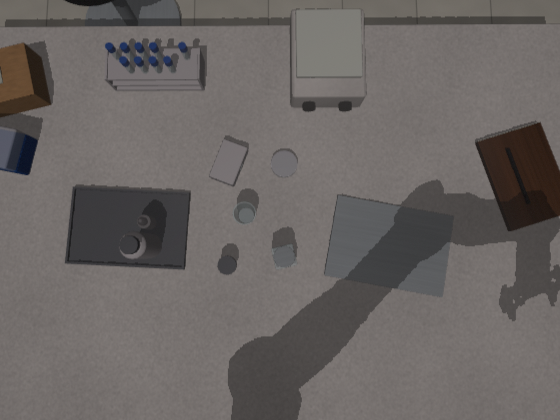

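View pics/scene1.png

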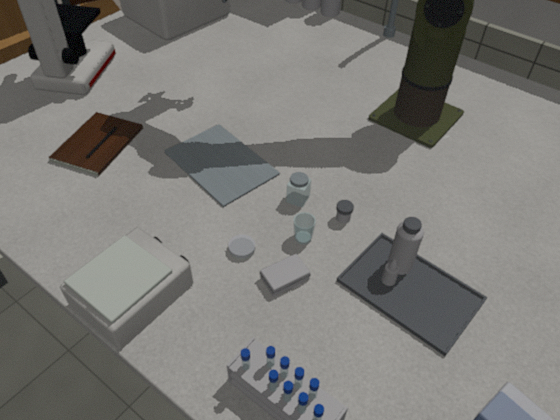

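The top view shows the tray on the left, with the tall bottle's cap at (130,244) and the dropper at (144,221). The board is on the right with corners (338,196), (454,212), (443,295) and (325,277). In the middle are the slide box (229,161), dish (284,163), beaker (246,212), jar (284,256) and pot (228,264). The scene view agrees.

```bash
python3 - <<'E'
from h import *
d=np.load('top1.npz');W=d['W'];p=d['p'].astype(int)
def rep(n,box,zlo,zhi):
    u0,v0,u1,v1=box;Q=W[v0:v1,u0:u1].reshape(-1,3);Q=Q[(Q[:,2]>zlo)&(Q[:,2]<zhi)]
    if len(Q)<4: print(n,len(Q));return
    (cx,cy),(w,h),a=cv2.minAreaRect((Q[:,:2]*1000).astype(np.float32))
    cc,r=cv2.minEnclosingCircle((Q[:,:2]*1000).astype(np.float32))
    print(n,len(Q),'mean',Q.mean(0).round(4),'rect',np.round((cx,cy,w,h,a),1),'circ',np.round(cc,1),round(r,1))
print('bench z',np.nanmedian(W[300:400,60:200,2]))
rep('box',(200,130,256,190),.022,.04)
rep('dish',(265,143,305,183),.010,.03)
rep('beaker',(230,195,262,228),.02,.1)
rep('jar lid',(268,238,302,272),.062,.09)
rep('jar',(268,238,302,272),.02,.062)
rep('pot',(212,250,242,280),.03,.06)
rep('cap',(100,215,165,265),.125,.15)
rep('shoulder',(100,215,165,265),.10,.125)
rep('drop',(130,205,160,230),.035,.09)
rep('board',(315,190,460,300),.0045,.02)
rep('tray',(60,180,195,275),.0085,.03)
# corners at given heights by pixel
import itertools
c=capture('top');K,R,t=c['K'],c['R'],c['t']
def ray(u,v,z):
    d=R.T@np.linalg.inv(K)@[u,v,1];o=-R.T@t;return (o+d*(z-o[2])/d[2])
B=np.array([ray(u,v,.008) for u,v in [(338,196),(454,212),(443,295),(325,277)]]);print(B.round(4),B.mean(0))
print([round(float(np.linalg.norm(B[i]-B[i-3])),4) for i in range(4)])
T=np.array([ray(u,v,.012) for u,v in [(74,187),(190,190),(186,268),(67,263)]]);print(T.round(4),T.mean(0))
print([round(float(np.linalg.norm(T[i]-T[i-3])),4) for i in range(4)])
for u,v in [(144,221),(130,244),(284,163),(229,161),(284,256)]:print(u,v,W[v,u].round(4))
big=cv2.resize(d['p'][130:310,55:300,::-1],None,fx=3.2,fy=3.2,interpolation=cv2.INTER_CUBIC)
cv2.imwrite('pics/crop1.png',np.clip(big*1.6,0,255).astype(np.uint8))
E
```

```text
bench z 0.0013379738181613413
box 1091 mean [0.6902 0.0554 0.031 ] rect [691.   55.2  59.4  90.7  68.9] circ [691.2  54.8] 52.4
dish 569 mean [ 0.6886 -0.0664  0.0193] rect [688.8 -66.6  58.3  58.8  25.9] circ [689.6 -66.2] 30.2
beaker 220 mean [0.5796 0.0213 0.0506] rect [575.3  18.2  48.7  46.5   0.9] circ [575.5  18. ] 24.8
jar lid 380 mean [ 0.4852 -0.0644  0.0726] rect [485.1 -64.3  43.3  43.1  11.3] circ [484.8 -62.9] 27.5
jar 116 mean [ 0.4858 -0.0642  0.0598] rect [485.2 -64.7  45.9  45.7  13.9] circ [485.1 -64.1] 30.5
pot 286 mean [0.4674 0.0548 0.0453] rect [467.3  55.   38.8  38.1  75.2] circ [467.4  55.2] 19.9
cap 469 mean [0.508  0.224  0.1388] rect [509.  225.2  49.5  41.4  13.9] circ [508.5 227.6] 24.8
shoulder 216 mean [0.5076 0.2165 0.118 ] rect [508.6 227.3  52.3  52.8  45.8] circ [509.1 228.2] 27.5
drop 184 mean [0.5582 0.2266 0.0564] rect [559.  230.4  29.2  28.7  15.4] circ [558.6 230.6] 15.2
board 9896 mean [ 0.5076 -0.2961  0.0093] rect [ 510.5 -291.4  315.5  238.8   89.8] circ [ 511.1 -297.9] 188.6
tray 2704 mean [0.5505 0.2795 0.0111] rect [548.8 278.2 262.2 170.2  87. ] circ [549.  277.3] 153.8
[[ 0.6163 -0.1868  0.008 ]
 [ 0.5799 -0.4421  0.008 ]
 [ 0.3998 -0.4094  0.008 ]
 [ 0.4387 -0.1551  0.008 ]] [ 0.50869552 -0.29836012  0.008     ]
[0.2579, 0.1831, 0.2572, 0.1804]
[[0.6376 0.4002 0.012 ]
 [0.6301 0.1417 0.012 ]
 [0.4588 0.1471 0.012 ]
 [0.4701 0.407  0.012 ]] [0.54918131 0.2740156  0.012     ]
[0.2586, 0.1714, 0.2602, 0.1677]
144 221 [0.5573 0.2244 0.0675]
130 244 [0.5084 0.2243 0.1465]
284 163 [ 0.6885 -0.0669  0.0213]
229 161 [0.6912 0.0537 0.0309]
284 256 [ 0.4848 -0.0647  0.0721]
```

View pics/crop1.png

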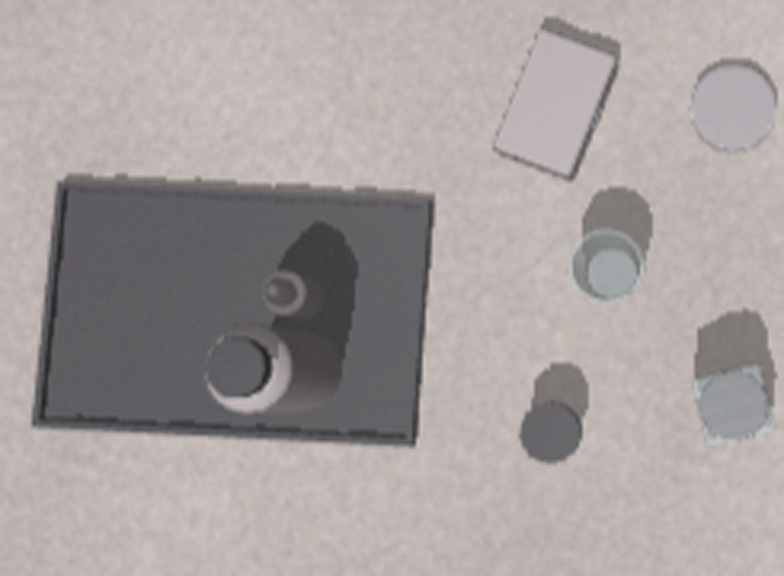

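Every measured size matches the specification: box 59x91 mm, dish r 30, tall bottle r 27.5, dropper r 15.2, and a 50 mm gap between the two bottles. First I move towards the tall bottle.

```bash
python3 -m creep '[[0.045,0.03,0.005,-0.035,1],[0.045,0.03,0.005,-0.035,1],[0.045,0.03,0,-0.035,1],[0.045,0.03,0,-0.035,1],[0.045,0.03,0,-0.035,1],[0.006,0.05,0,-0.035,1],[0.006,0.05,0,-0.035,1],[0.006,0.05,0,-0.035,1],[0.006,0.05,0,-0.035,1],[0.006,0.05,0,-0.035,1]]' 40
python3 -m creep '[[0.004,0.05,0,0,1],[0.004,0.05,0,0,1],[0.004,0.05,0,0,1],[0.004,0.05,0,0,1],[0.004,0.05,0,0,1],[0.004,0.05,0,0,1],[0.004,0.05,0,0,1],[0.004,0.05,0,0,1],[0,0,0,0,1],[0,0,0,0,1]]'
python3 - <<'E'
from h import *
d=np.load('top1.npz');W=d['W'];Q=W[215:265,100:165].reshape(-1,3);Q=Q[Q[:,2]>.138];print(len(Q),Q.mean(0),cv2.minEnclosingCircle((Q[:,:2]*1000).astype(np.float32)))
s=observe();q=s['orientation'];print('phi',2*np.arctan2(q[1],q[0]),s['joint_positions'].round(2))
W=pts(cap('wrist','w1'))
E
```

```text
time: 1.4
tcp_pos: [0.4722, -0.1844, 0.22]
orientation: [0.708, -0.706, -0.0, -0.0]
ft_force: [1.7, 0.2, -0.4]
width: 0.999
time: 2.65
tcp_pos: [0.5038, 0.2132, 0.2198]
orientation: [0.709, -0.705, 0.0, 0.001]
ft_force: [0.3, -0.9, -0.1]
width: 0.998
301 [0.50813242 0.2273609  0.14485403] ((508.3424377441406, 228.3015899658203), 18.06414222717285)
phi -1.5659461816298128 [-0.48  0.57 -0.01  1.8   0.01  0.78 -2.06]
```

View pics/w1.png

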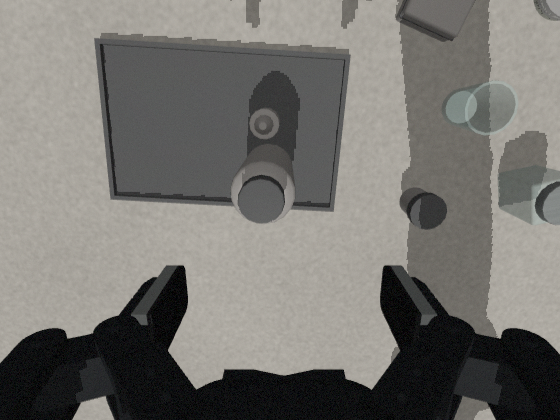

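The wrist view is consistent: cap at (261,199) and dropper at (264,124), with the jaws straddling in y. Now I descend and grip.

```bash
python3 -m creep '[[0.0045,0.015,0,0,1],[0,0,-0.03,0,1],[0,0,-0.03,0,1],[0,0,-0.03,0,1],[0,0,-0.025,0,1],[0,0,-0.015,0,1],[0,0,-0.009,0,1],[0,0,0,0,1]]'
python3 -m creep '[[0,0,0,0,0.3],[0,0,0,0,0.3],[0,0,0,0,0.3],[0,0,0,0,0.3],[0,0,0,0,0.3],[0,0,0,0,0.3],[0,0,0,0,0.3]]'
```

```text
time: 3.7
tcp_pos: [0.5088, 0.229, 0.081]
orientation: [0.709, -0.705, 0.0, 0.0]
ft_force: [-1.1, 0.3, 0.3]
width: 0.997
time: 4.58
tcp_pos: [0.5095, 0.2293, 0.0824]
orientation: [0.709, -0.705, 0.0, -0.001]
ft_force: [-1.3, -0.7, 4.5]
width: 0.613
```

```bash
python3 -m creep '[[0,0,0.008,0,0.3],[0,0,0.012,0,0.3],[0,0,0.005,0,0.3],[0,0.02,0,0,0.3],[0,0.03,0,0,0.3],[0.01,0.03,0,0,0.3],[0.01,0.025,0,0,0.3],[0,0.01,0,0,0.3],[0,0,0,0,0.3]]'
python3 -m creep '[[0,0,-0.01,0,0.3],[0,0,-0.008,0,0.3],[0,0,-0.005,0,0.3],[0,0,-0.002,0,0.3],[0,0,0,0,0.3]]'
python3 - <<'E'
from h import *
cap('scene','s2')
E
```

```text
time: 5.7
tcp_pos: [0.5273, 0.3449, 0.1056]
orientation: [0.709, -0.705, -0.0, 0.001]
ft_force: [0.6, -0.4, -1.8]
width: 0.614
time: 6.32
tcp_pos: [0.5292, 0.343, 0.0824]
orientation: [0.708, -0.706, 0.0, 0.0]
ft_force: [-2.3, -1.7, 8.3]
width: 0.61
```

View pics/s2.png

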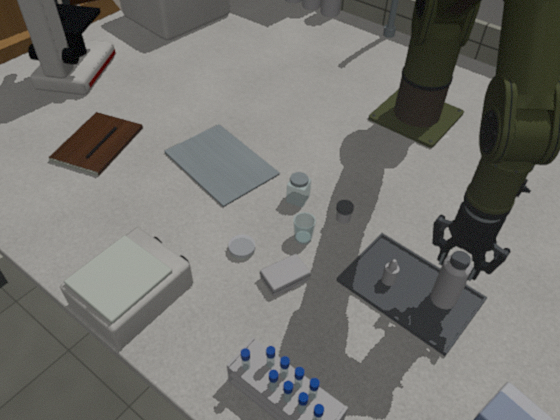

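The scene view shows the tall bottle upright at (458,278) in the left half of the tray and the dropper alone at (391,271). Next: release, rise and go to the dropper.

```bash
python3 -m creep '[[0,0,0,0,1],[0,0,0,0,1],[0,0,0,0,1],[0,0,0,0,1],[0,0,0.02,0,1],[0,0,0.03,0,1],[0,0,0.04,0,1],[0,0,0.03,0,1],[0.01,-0.03,0,0,1],[0.01,-0.04,0,0,1]]' 25
python3 -m creep '[[0.0095,-0.0425,0,0,1],[0,0,0,0,1]]'
python3 - <<'E'
from h import *
W=pts(cap('wrist'))
def rep(n,xr,yr,zr):
    Q=W.reshape(-1,3);Q=Q[(Q[:,0]>xr[0])&(Q[:,0]<xr[1])&(Q[:,1]>yr[0])&(Q[:,1]<yr[1])&(Q[:,2]>zr[0])&(Q[:,2]<zr[1])]
    print(n,len(Q),Q.mean(0).round(4),cv2.minEnclosingCircle((Q[:,:2]*1000).astype(np.float32)))
rep('drop',(.52,.6),(.19,.27),(.04,.09))
rep('tip',(.52,.6),(.19,.27),(.066,.09))
W=pts(cap('top'))
rep('drop',(.53,.6),(.2,.26),(.035,.09))
rep('cap',(.48,.58),(.3,.39),(.138,.16))
E
```

```text
time: 7.62
tcp_pos: [0.5488, 0.2747, 0.2016]
orientation: [0.71, -0.704, -0.0, -0.001]
ft_force: [-0.3, -0.9, -0.2]
width: 1.002
time: 7.88
tcp_pos: [0.5597, 0.2256, 0.2012]
orientation: [-0.706, 0.708, -0.002, -0.001]
ft_force: [-0.0, 0.1, 0.2]
width: 0.999
drop 743 [0.5613 0.2313 0.0564] ((558.4200439453125, 231.35739135742188), 14.926393508911133)
tip 168 [0.5594 0.2314 0.0707] ((558.3165893554688, 231.57748413085938), 7.07355260848999)
drop 157 [0.5565 0.2258 0.0563] ((558.8086547851562, 230.30755615234375), 14.807390213012695)
cap 206 [0.5229 0.3414 0.1448] ((526.7916259765625, 342.03460693359375), 18.186647415161133)
```

```bash
python3 -m creep '[[0,0.003,-0.04,0,1],[0,0,-0.04,0,1],[0,0,-0.04,0,1],[0,0,-0.035,0,1],[0,0,-0.02,0,1],[0,0,-0.01,0,1],[0,0,0,0,0.1],[0,0,0,0,0.1],[0,0,0,0,0.1],[0,0,0,0,0.1]]' 25
python3 -m creep '[[0,0,0,0,0.1],[0,0,0,0,0.1],[0,0,0,0,0.1],[0,0,0,0,0.1]]'
```

```text
time: 9.22
tcp_pos: [0.559, 0.2346, 0.0172]
orientation: [0.709, -0.705, 0.0, -0.001]
ft_force: [-0.2, 0.0, 5.5]
width: 0.335
time: 9.72
tcp_pos: [0.559, 0.2346, 0.0171]
orientation: [0.709, -0.706, 0.0, -0.001]
ft_force: [-0.2, -0.6, 6.6]
width: 0.34
```

```bash
python3 -m creep '[[0,0,0.01,0,0.1],[0,0,0.03,0,0.1],[0,0,0.04,0,0.1],[0,0,0.04,0,0.1],[0,0,0.03,0,0.1],[-0.004,-0.03,0,0,0.1],[-0.004,-0.05,0,0,0.1],[-0.004,-0.05,0,0,0.1],[-0.004,-0.05,0,0,0.1],[-0.004,-0.05,0,0,0.1]]'
python3 -m creep '[[-0.004,-0.05,0,0,0.1],[-0.004,-0.05,0,0,0.1],[-0.004,-0.05,0,0,0.1],[-0.005,-0.04,0,0,0.1],[0,-0.026,0,0,0.1],[0,0,0,0,0.1],[0,0,0,0,0.1]]'
python3 - <<'E'
from h import *
W=pts(cap('top','t3'))
c=cap('wrist','w3')
Q=W.reshape(-1,3);Q=Q[(abs(Q[:,0]-.51)<.16)&(abs(Q[:,1]+.3)<.18)&(Q[:,2]>.005)&(Q[:,2]<.016)]
print(len(Q))
E
```

```text
time: 10.98
tcp_pos: [0.5377, 0.0029, 0.1665]
orientation: [0.709, -0.705, 0.0, -0.0]
ft_force: [1.1, -1.2, -0.6]
width: 0.335
time: 11.85
tcp_pos: [0.5212, -0.2101, 0.1662]
orientation: [0.709, -0.705, -0.0, -0.0]
ft_force: [1.2, 0.5, -1.3]
width: 0.341
3813
```

View pics/w3.png

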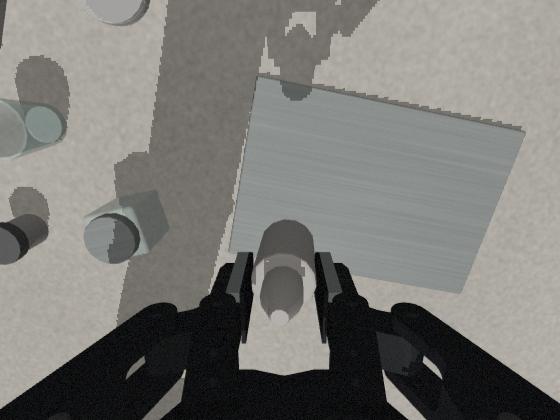

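The wrist view shows the dropper upright in the jaws and the whole board, with corners at (257,74), (525,130), (461,293) and (230,250). I'll use those corners to cross-check the board pose.

```bash
python3 - <<'E'
from h import *
c=cap('wrist');K,R,t=c['K'],c['R'],c['t']
def ray(u,v,z):
    d=R.T@np.linalg.inv(K)@[u,v,1];o=-R.T@t;return (o+d*(z-o[2])/d[2])
B=np.array([ray(u,v,.008) for u,v in [(257,74),(525,130),(461,293),(230,250)]])
print(B.round(4),B.mean(0)); print([round(float(np.linalg.norm(B[i]-B[i-3])),4) for i in range(4)])
print([np.arctan2(*(B[i]-B[j])[:2]) for i,j in((0,1),(3,2))])
W=pts(c);Q=W[225:320,255:316].reshape(-1,3);Q=Q[(Q[:,2]>.14)&(Q[:,2]<.24)];
for a in(.15,.17,.19,.2,.21,.22):
    q=Q[abs(Q[:,2]-a)<.006]
    if len(q)>5:print(a,len(q),q.min(0).round(4),q.max(0).round(4))
print(observe()['tcp_pos'])
E
```

```text
[[ 0.6203 -0.1857  0.008 ]
 [ 0.5731 -0.4372  0.008 ]
 [ 0.3977 -0.4063  0.008 ]
 [ 0.4472 -0.1546  0.008 ]] [ 0.50957982 -0.29593879  0.008     ]
[0.2558, 0.1782, 0.2565, 0.1758]
[np.float64(0.18521699140705206), np.float64(0.1945144768803477)]
0.17 433 [ 0.5199 -0.2267  0.164 ] [ 0.5361 -0.1969  0.176 ]
0.19 654 [ 0.5099 -0.225   0.184 ] [ 0.5362 -0.197   0.196 ]
0.2 1881 [ 0.5089 -0.225   0.194 ] [ 0.536  -0.1977  0.206 ]
0.21 917 [ 0.5161 -0.2182  0.204 ] [ 0.5304 -0.2007  0.216 ]
0.22 1041 [ 0.5169 -0.2173  0.214 ] [ 0.5293 -0.2018  0.2248]
[ 0.5214479  -0.20978568  0.16618171]
```

```bash
python3 - <<'E'
from h import *
def board(W,n):
    z=cv2.medianBlur(np.nan_to_num(W[:,:,2]).astype(np.float32),5)
    m=((z>.0055)&(z<.014)&(abs(W[:,:,0]-.51)<.14)&(abs(W[:,:,1]+.297)<.19)).astype(np.uint8)
    m=cv2.morphologyEx(m,cv2.MORPH_OPEN,np.ones((7,7)))
    k,l,s,_=cv2.connectedComponentsWithStats(m);i=1+s[1:,4].argmax();m=l==i
    Q=W[m][:,:2]*1000
    r=cv2.minAreaRect(Q.astype(np.float32));print(n,m.sum(),np.round(r[0],1),np.round(r[1],1),r[2],np.deg2rad(r[2]-90),np.deg2rad(r[2]))
board(np.load('top1.npz')['W'],'top');board(np.load('scene1.npz')['W'],'scene');board(pts(cap('wrist')),'wrist')
E
```

```text
top 9520 [ 508.5 -297.8] [262.5 182. ] 79.02230072021484 -0.19159699672606118 1.3791993300688354
scene 4597 [ 509.  -292.6] [263.7 181.4] 79.33360290527344 -0.186163748628136 1.3846325781667606
wrist 41713 [ 507.4 -296.2] [260.2 179.5] 79.36558532714844 -0.1856055500636554 1.3851907767312412
```

The three depth fits agree: board yaw -0.187, centre (0.508,-0.297). That puts the dropper's target at (0.5246,-0.211), so I lower it there.

```bash
python3 -m creep '[[0.003,-0.001,-0.03,0,0.1],[0,0,-0.04,0,0.1],[0,0,-0.04,0,0.1],[0,0,-0.02,0,0.1],[0,0,-0.01,0,0.1],[0,0,-0.004,0,0.1],[0,0,-0.002,0,0.1],[0,0,-0.001,0,0.1],[0,0,0,0,0.1]]'
```

```text
time: 13.18
tcp_pos: [0.5245, -0.2127, 0.0196]
orientation: [0.709, -0.705, 0.0, -0.0]
ft_force: [-0.2, -0.3, -0.4]
width: 0.333
```

```bash
python3 -m creep '[[0,0,-0.001,0,0.1],[0,0,0,0,0.4],[0,0,0,0,0.7],[0,0,0,0,1],[0,0,0,0,1],[0,0,0.02,0,1],[0,0,0.04,0,1],[0,0,0.04,0,1],[0,0,0.04,0,1],[0,0,0.04,0,1]]' 40
python3 -m creep '[[0,0.04,0,0,1],[0,0.055,0,0,1],[0,0.055,0,0,1],[0,0.055,0,0,1],[0,0.055,0,0,1],[0,0.055,0,0,1],[0,0.055,0,0,1],[0,0.055,0,0,1],[0,0.055,0,0,1],[0.004,0.055,0,0,1]]'
python3 -m creep '[[0,0.02,0,0,1],[0,0,0,0,1]]'
python3 - <<'E'
from h import *
W=pts(cap('top','t4'))
def rep(n,xr,yr,zr):
    Q=W.reshape(-1,3);Q=Q[(Q[:,0]>xr[0])&(Q[:,0]<xr[1])&(Q[:,1]>yr[0])&(Q[:,1]<yr[1])&(Q[:,2]>zr[0])&(Q[:,2]<zr[1])]
    print(n,len(Q),Q.mean(0).round(4),cv2.minEnclosingCircle((Q[:,:2]*1000).astype(np.float32)) )
rep('drop',(.48,.57),(-.26,-.16),(.04,.09))
W=pts(cap('wrist'))
rep('cap',(.48,.58),(.28,.39),(.138,.15))
print(observe()['tcp_pos'])
E
```

```text
time: 14.42
tcp_pos: [0.5238, -0.2125, 0.1994]
orientation: [0.709, -0.705, -0.0, 0.0]
ft_force: [0.9, -1.3, -0.1]
width: 1.002
time: 15.68
tcp_pos: [0.5276, 0.3241, 0.198]
orientation: [0.709, -0.705, 0.0, 0.0]
ft_force: [1.6, 0.2, -0.3]
width: 1.001
time: 15.92
tcp_pos: [0.5274, 0.3435, 0.1977]
orientation: [0.71, -0.704, -0.0, 0.0]
ft_force: [-0.8, 0.1, 0.1]
width: 1.003
drop 171 [ 0.5247 -0.2139  0.0599] ((525.0240478515625, -216.21987915039062), 14.758950233459473)
cap 1967 [0.5285 0.3434 0.1427] ((527.7206420898438, 343.4848937988281), 17.819129943847656)
[0.52854576 0.3396895  0.1978866 ]
```

Dropper stands at (0.525,-0.215), within about 5 mm of its target. Now I fetch the tall bottle.

```bash
python3 -m creep '[[0,0.001,-0.03,0,1],[0,0,-0.03,0,1],[0,0,-0.03,0,1],[0,0,-0.017,0,1],[0,0,-0.008,0,1],[0,0,0,0,1],[0,0,0,0,0.3],[0,0,0,0,0.3],[0,0,0,0,0.3],[0,0,0,0,0.3]]' 40
python3 -m creep '[[0,0,0,0,0.3],[0,0,0,0,0.3],[0,0,0,0,0.3],[0,0,0.008,0,0.3],[0,0,0.012,0,0.3],[0,0,0.005,0,0.3]]'
```

```text
time: 17.27
tcp_pos: [0.5289, 0.3439, 0.0845]
orientation: [0.709, -0.705, 0.0, -0.001]
ft_force: [-0.7, 0.1, 6.2]
width: 0.609
time: 18.02
tcp_pos: [0.5286, 0.3437, 0.1093]
orientation: [0.709, -0.705, 0.0, -0.001]
ft_force: [0.3, 0.8, -2.1]
width: 0.608
```

```bash
python3 -m creep '[[-0.005,-0.02,0,0,0.3],[-0.005,-0.03,0,0,0.3],[-0.005,-0.03,0,0,0.3],[-0.005,-0.025,0,0,0.3],[0,-0.0095,0,0,0.3],[0,0,0,0,0.3],[0,0,-0.012,0,0.3],[0,0,-0.008,0,0.3],[0,0,-0.004,0,0.3],[0,0,0,0,0.3]]'
python3 -m creep '[[0,0,-0.001,0,0.3],[0,0,0,0,0.5],[0,0,0,0,0.8],[0,0,0,0,1],[0,0,0,0,1],[0,0,0.02,0,1],[0,0,0.04,0,1],[0,0,0.04,0,1],[0,0,0.02,0,1],[0.03,0,0,-0.05,1]]'
python3 -m creep '[[0.035,-0.04,0,-0.05,1],[0.04,-0.04,0,-0.07,1],[0.04,-0.04,0,-0.1,1],[0.04,-0.04,-0.02,-0.1,1],[0,-0.014,-0.02,0,1],[0,0,0,0,1]]'
python3 - <<'E'
from h import *
W=pts(cap('top','t5'))
def rep(n,xr,yr,zr):
    Q=W.reshape(-1,3);Q=Q[(Q[:,0]>xr[0])&(Q[:,0]<xr[1])&(Q[:,1]>yr[0])&(Q[:,1]<yr[1])&(Q[:,2]>zr[0])&(Q[:,2]<zr[1])]
    print(n,len(Q),Q.mean(0).round(4),cv2.minEnclosingCircle((Q[:,:2]*1000).astype(np.float32)) )
rep('cap',(.47,.55),(.18,.27),(.138,.15))
W=pts(cap('wrist','w5'))
s=observe();q=s['orientation'];print(s['tcp_pos'],'phi',2*np.arctan2(q[1],q[0]),s['joint_positions'].round(2))
m=(abs(W[:,:,0]-.69)<.07)&(abs(W[:,:,1]-.055)<.07)&(W[:,:,2]>.02)&(W[:,:,2]<.04)
print(cv2.minAreaRect((W[m][:,:2]*1000).astype(np.float32)),m.sum())
E
```

```text
time: 19.27
tcp_pos: [0.5082, 0.2296, 0.0847]
orientation: [0.709, -0.705, -0.0, -0.0]
ft_force: [-1.8, -0.1, 6.6]
width: 0.608
time: 20.52
tcp_pos: [0.5376, 0.23, 0.2051]
orientation: [-0.691, 0.723, 0.0, 0.001]
ft_force: [0.2, 0.3, -0.6]
width: 0.999
time: 21.28
tcp_pos: [0.6915, 0.0527, 0.1607]
orientation: [-0.566, 0.825, 0.001, -0.003]
ft_force: [0.0, 1.0, -0.6]
width: 0.999
cap 0 [nan nan nan] ((0.0, 0.0), 0.0)
[0.69289045 0.0565307  0.16328345] phi 4.34846269754889 [-0.17  0.84  0.05  1.38 -0.05  0.93 -2.04]
((691.04150390625, 55.766807556152344), (59.95517349243164, 89.52434539794922), 68.85662078857422) 5971<stdin>:5: RuntimeWarning: Mean of empty slice.
  ret = um.true_divide(
```

View pics/w5.png

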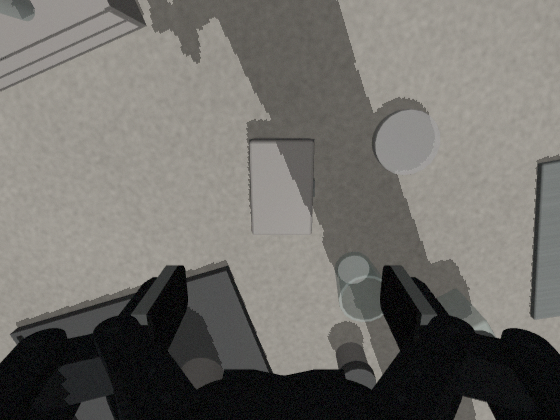

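The box edges are parallel to the jaws and its centre is at about (281,186) in the image. The numbers agree at (0.691,0.056), 68.9°, so I descend on it.

```bash
python3 -m creep '[[-0.001,0.0012,-0.04,-0.005,1],[0,0,-0.04,0,1],[0,0,-0.04,0,1],[0,0,-0.025,0,1],[0,0,-0.01,0,1],[0,0,0,0,1]]' 40
python3 -m creep '[[0,0,-0.004,0,1],[0,0,0,0,0.5],[0,0,0,0,0.4],[0,0,0,0,0.4],[0,0,0,0,0.4],[0,0,0,0,0.4],[0,0,0,0,0.4]]'
```

```text
time: 22.12
tcp_pos: [0.6925, 0.0574, 0.0088]
orientation: [-0.565, 0.825, 0.0, 0.0]
ft_force: [-0.2, 0.2, -0.2]
width: 1.002
time: 23.0
tcp_pos: [0.6947, 0.0554, 0.008]
orientation: [-0.565, 0.825, -0.002, 0.002]
ft_force: [-2.3, -1.9, 17.2]
width: 0.405
```

```bash
python3 - <<'E'
from h import *
a=cap('wrist')['pixels'];b=cap('scene')['pixels']
x=cv2.resize(b[150:350,180:460],(560,400));cv2.imwrite('pics/m6.png',cv2.resize(np.vstack([a,x])[:,:,::-1],(400,586)))
E
```

```text
(no output)
```

View pics/m6.png

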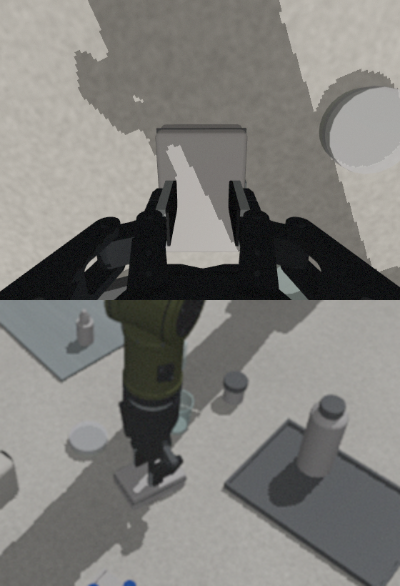

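The fingers slid over the box top: the pads are on it at (170,210) and (238,210) in the wrist half. I'll measure where the fingertips really are.

```bash
python3 - <<'E'
from h import *
c=cap('wrist');W=pts(c);s=observe();print(s['tcp_pos'],s['width'],s['ft_force'])
print('box top',W[190:240,250:310,2].min(),np.nanmedian(W[190:240,250:310,2]),W[178:186,280].round(4).tolist()[:3])
q=s['orientation'];ph=2*np.arctan2(q[1],q[0]);ax=np.array([np.cos(ph),np.sin(ph)])
g=W[245:350,215:345];d=((g[:,:,:2]-s['tcp_pos'][:2])@ax)
dark=c['pixels'][245:350,215:345].max(2)<70
m=dark&(abs(d)<.06)&np.isfinite(d)
G=g[m];D=d[m]
for a in np.arange(-.045,.05,.006):
    k=abs(D-a)<.003
    if k.sum()>3: print(round(a,3),k.sum(),'zmin',np.percentile(G[k,2],[1,5,50]).round(4))
E
```

```text
[0.69475483 0.05545631 0.00808491] 0.4042164742609642 [-2.86294968 -0.93709966 17.44520964]
box top nan 0.02878674097600424 [[0.7332, 0.0415, 0.0137], [0.7335, 0.0413, 0.0175], [0.7335, 0.0413, 0.02]]
-0.027 222 zmin [0.0356 0.0368 0.0454]
-0.021 471 zmin [0.0334 0.0415 0.074 ]
-0.015 1521 zmin [0.0317 0.0359 0.0659]
0.015 535 zmin [0.0308 0.0331 0.061 ]
0.021 1019 zmin [0.0326 0.0375 0.0655]
0.027 51 zmin [0.0339 0.0351 0.0397]
```

```bash
cat > tip.py <<'E'
from h import *
c=cap('wrist');W=pts(c);s=observe();T=s['tcp_pos'];print(T,s['width'])
z=c['range_z'];m=(z>0)&(W[:,:,2]<T[2]+.075)&(W[:,:,2]>T[2]-.02)&(np.linalg.norm(W[:,:,:2]-T[:2],axis=2)<.075)&(c['pixels'].max(2)<90)&(z<.3)
q=s['orientation'];ph=2*np.arctan2(q[1],q[0]);ax=np.array([np.cos(ph),np.sin(ph)])
d=(W[:,:,:2]-T[:2])@ax
for sg in(-1,1):
    k=m&(d*sg>0);print(sg,k.sum(),'tip z rel TCP',np.percentile(W[k][:,2]-T[2],[.5,2,5]).round(4),'inner',np.percentile(abs(d[k]),[1,5]).round(4))
E
python3 -m creep '[[0,0,0.04,0,0.4],[0,0,0.04,0,0.4],[0,0,0.02,0,0.4],[0,0,0,0,0.4]]'; python3 tip.py
python3 -m creep '[[0,0,0,0,0.69],[0,0,0,0,0.69],[0,0,0,0,0.69],[0,0,0,0,0.69]]'; python3 tip.py
python3 -m creep '[[0,0,0,0,1],[0,0,0,0,1],[0,0,0,0,1]]'; python3 tip.py
```

```text
time: 23.65
tcp_pos: [0.6932, 0.0561, 0.1055]
orientation: [-0.565, 0.825, -0.001, 0.001]
ft_force: [-0.3, -0.6, -0.8]
width: 0.402
[0.6918626  0.05614258 0.1037606 ] 0.3963007663959258
-1 3681 tip z rel TCP [0.0252 0.0279 0.0316] inner [0.0166 0.0167]
1 3697 tip z rel TCP [0.0258 0.028  0.0313] inner [0.0173 0.0174]
time: 24.2
tcp_pos: [0.692, 0.0561, 0.1037]
orientation: [-0.565, 0.825, 0.0, -0.0]
ft_force: [0.1, 0.6, -0.0]
width: 0.692
[0.6920959  0.05609804 0.10390475] 0.6925583139032231
-1 3832 tip z rel TCP [0.0261 0.0288 0.0319] inner [0.0284 0.0285]
1 3832 tip z rel TCP [0.026  0.0287 0.0319] inner [0.03   0.0301]
time: 24.62
tcp_pos: [0.6922, 0.0561, 0.1042]
orientation: [-0.565, 0.825, -0.0, -0.0]
ft_force: [-0.6, -0.7, 0.9]
width: 1.002
[0.69216434 0.05610067 0.10416158] 1.0001267054287521
-1 3360 tip z rel TCP [0.0341 0.0356 0.0382] inner [0.0415 0.0417]
1 3370 tip z rel TCP [0.0337 0.0356 0.0376] inner [0.043  0.0432]
```

Measured tips sit about 25 mm behind the reported TCP at this opening and 33 mm when fully open, so I have to go lower than the sheet suggests. Retrying the box with TCP around z = -0.014, which puts the tips about 10 mm above the bench.

```bash
python3 -m creep '[[-0.001,0,-0.04,0,1],[0,0,-0.04,0,1],[0,0,-0.02,0,1],[0,0,-0.012,0,1],[0,0,-0.006,0,1],[0,0,0,0,1],[0,0,0,0,1]]' 40
python3 tip.py
```

```text
time: 25.55
tcp_pos: [0.6921, 0.0562, -0.0128]
orientation: [-0.565, 0.825, -0.001, 0.001]
ft_force: [0.5, 0.5, -0.8]
width: 1.003
[ 0.69198298  0.05615205 -0.01282401] 0.9999357903647418
-1 4116 tip z rel TCP [0.0162 0.0183 0.0221] inner [0.0015 0.007 ]
1 4251 tip z rel TCP [0.0132 0.018  0.0219] inner [0.0014 0.0068]
```

```bash
python3 -m creep '[[0,0,0,0,0.4],[0,0,0,0,0.4],[0,0,0,0,0.4],[0,0,0,0,0.4],[0,0,0,0,0.4],[0,0,0,0,0.4]]' 40
```

```text
time: 26.35
tcp_pos: [0.6917, 0.0563, -0.0132]
orientation: [-0.565, 0.825, -0.0, 0.0]
ft_force: [-2.0, 0.6, 5.1]
width: 0.667
```

Width 0.667 is right for 58 mm. I lift the box, carry it to the board and turn it by +1.753.

```bash
python3 -m creep '[[0,0,0.01,0,0.4],[0,0,0.03,0,0.4],[0,0,0.04,0,0.4],[0,0,0.04,0,0.4],[-0.018,-0.03,0.01,0.15,0.4],[-0.018,-0.035,0,0.17,0.4],[-0.018,-0.035,0,0.17,0.4],[-0.018,-0.035,0,0.17,0.4],[-0.018,-0.035,0,0.17,0.4],[-0.018,-0.035,0,0.17,0.4]]'
python3 -m creep '[[-0.018,-0.035,0,0.17,0.4],[-0.018,-0.035,0,0.17,0.4],[-0.018,-0.035,0,0.17,0.4],[-0.018,-0.035,0,0.17,0.4],[-0.003,-0.006,0,0.07,0.4],[0,0,0,0.003,0.4],[0,0,0,0,0.4]]'
cat > box.py <<'E'
from h import *
s=observe();q=s['orientation'];T=s['tcp_pos'];print(T,'phi',2*np.arctan2(q[1],q[0]),s['joint_positions'].round(2),s['width'])
c=cap('wrist','wb');W=pts(c)
m=(np.linalg.norm(W[:,:,:2]-T[:2],axis=2)<.07)&(abs(W[:,:,2]-T[2]-.042)<.006)&(c['pixels'].min(2)>95)
r=cv2.minAreaRect((W[m][:,:2]*1000).astype(np.float32));print(r,m.sum(),np.median(W[m][:,2]))
E
python3 box.py
```

```text
time: 27.6
tcp_pos: [0.5821, -0.1504, 0.1161]
orientation: [0.893, -0.451, -0.0, 0.0]
ft_force: [1.3, -0.0, -1.4]
width: 0.666
time: 28.48
tcp_pos: [0.5086, -0.2939, 0.1162]
orientation: [0.996, -0.094, 0.0, -0.0]
ft_force: [-0.3, 0.4, -1.4]
width: 0.667
[ 0.5085688  -0.29391509  0.11622025] phi -0.1879182823650631 [ 0.73  0.8  -0.51  1.76  0.55  0.73 -0.25] 0.6669541500032068
((511.8460693359375, -294.7347106933594), (87.5551528930664, 77.05323028564453), 78.52053833007812) 24642 0.15821509242745735
```

View pics/wb.png

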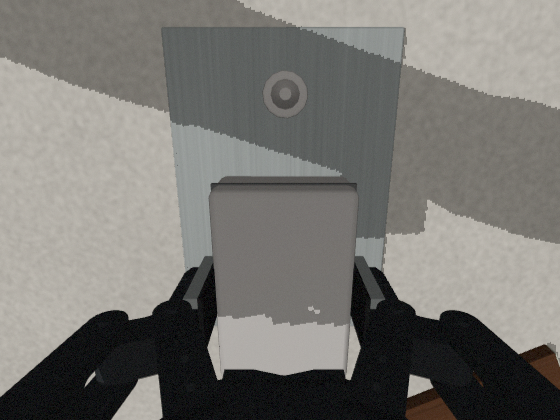

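The box is aligned with the board; its far edge runs from (212,190) to (357,190) and the dropper is at (285,93). I'll work out its centre from the far edge.

```bash
python3 - <<'E'
from h import *
c=cap('wrist');W=pts(c);y=np.array([.186,.9825])
for u in(225,283,342):
    col=W[182:200,u]; print(u,col[:,2].round(3)[:14]); 
P=W[194,225],W[194,342];print(P, np.arctan2(*(P[0]-P[1])[:2]))
e=W[190:194,225:343][:,:,:];k=(abs(e[...,2]-.158)<.006);far=((e[k][:,:2])@y).max();print('far',far,'centre along y',far-.045,'board c',np.array([.5083,-.297])@y,'tcp',observe()['tcp_pos'][:2]@y)
E
```

```text
225 [0.143 0.147 0.148 0.148 0.15  0.152 0.153 0.155 0.156 0.156 0.157 0.157
 0.158 0.157]
283 [0.143 0.148 0.149 0.148 0.15  0.151 0.153 0.156 0.155 0.156 0.156 0.157
 0.157 0.157]
342 [0.143 0.147 0.149 0.148 0.15  0.152 0.154 0.155 0.156 0.156 0.156 0.157
 0.157 0.158]
(array([ 0.49475796, -0.24809114,  0.15777417]), array([ 0.53809122, -0.25635521,  0.15746881])) -1.3823495169614566
far -0.15036936592376043 centre along y -0.19536936592376042 board c -0.1972587 tcp -0.19396285773794608
```

```bash
python3 -m creep '[[0,-0.002,-0.03,0,0.4],[0,0,-0.04,0,0.4],[0,0,-0.03,0,0.4],[0,0,-0.012,0,0.4],[0,0,-0.006,0,0.4],[0,0,-0.003,0,0.4],[0,0,0,0,0.4]]'
python3 -m creep '[[0,0,-0.001,0,0.4],[0,0,0,0,0.7],[0,0,0,0,0.8],[0,0,0,0,1],[0,0,0,0,1],[0,0,0.02,0,1],[0,0,0.04,0,1],[0,0,0.04,0,1],[0,0,0.02,0,1],[0,0,0.01,0,1]]'
python3 -m creep '[[0.018,0.023,0,0,1],[0.018,0.023,0,0,1],[0.018,0.023,0,0,1],[0.018,0.023,0,0,1],[0.018,0.023,0,0,1],[0.018,0.023,0,0,1],[0.018,0.023,0,0,1],[0.018,0.023,0,0,1],[0.018,0.023,0,0,1],[0.018,0.023,0,0,1]]'
python3 - <<'E'
from h import *
W=pts(cap('top','t7'));Q=W.reshape(-1,3)
k=(abs(Q[:,0]-.508)<.07)&(abs(Q[:,1]+.297)<.058)&(abs(Q[:,2]-.039)<.007);print('box',cv2.minAreaRect((Q[k][:,:2]*1000).astype(np.float32)),k.sum())
s=observe();print(s['tcp_pos'])
W=pts(cap('wrist'));Q=W.reshape(-1,3)
k=(abs(Q[:,0]-.688)<.04)&(abs(Q[:,1]+.066)<.04)&(abs(Q[:,2]-.018)<.006);print('dish',cv2.minEnclosingCircle((Q[k][:,:2]*1000).astype(np.float32)),k.sum())
E
```

```text
time: 29.45
tcp_pos: [0.5087, -0.2971, -0.0042]
orientation: [0.996, -0.094, 0.001, 0.0]
ft_force: [-0.1, -0.3, -2.6]
width: 0.67
time: 30.7
tcp_pos: [0.5089, -0.2972, 0.1265]
orientation: [0.996, -0.094, 0.001, 0.001]
ft_force: [-0.5, 0.1, -0.2]
width: 1.002
time: 31.95
tcp_pos: [0.6881, -0.0661, 0.1239]
orientation: [0.996, -0.094, -0.001, 0.0]
ft_force: [-0.6, 0.2, 0.2]
width: 1.0
box ((0.0, 0.0), (0.0, 0.0), 0.0) 0
[ 0.69063151 -0.06010473  0.12424197]
dish ((688.3966064453125, -65.6336669921875), 29.99329948425293) 3736
```

View pics/t7.png

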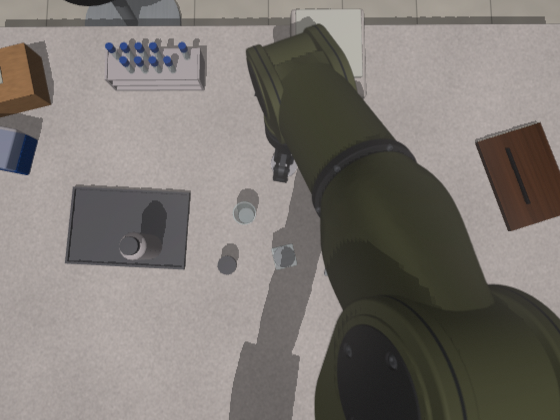

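The tall bottle stands at (132,245) in the tray; the arm covers the board. I check the cap numerically and go for the dish.

```bash
python3 -m creep '[[0,0,-0.04,0,1],[0,0,-0.04,0,1],[0,0,-0.03,0,1],[0,0,-0.015,0,1],[0,0,-0.01,0,1],[0,0,-0.005,0,1],[0,0,0,0,1]]' 25
python3 - <<'E'
from h import *
W=pts(cap('top'));Q=W.reshape(-1,3)
k=(abs(Q[:,0]-.508)<.04)&(abs(Q[:,1]-.228)<.04)&(abs(Q[:,2]-.146)<.007);print('cap',cv2.minEnclosingCircle((Q[k][:,:2]*1000).astype(np.float32)),k.sum())
print(observe()['tcp_pos'],observe()['ft_force'])
E
```

```text
time: 32.92
tcp_pos: [0.6885, -0.0669, -0.0154]
orientation: [0.996, -0.094, 0.0, -0.0]
ft_force: [0.1, -0.8, 0.1]
width: 0.998
cap ((506.663330078125, 228.00704956054688), 17.772886276245117) 295
[ 0.68873998 -0.06685901 -0.01507817] [-0.54485831  0.4976729  -0.05278253]
```

The tall bottle is within 2 mm of where it started. Gripping the dish now.

```bash
python3 -m creep '[[0,0.001,-0.002,0,1],[0,0,0,0,0.5],[0,0,0,0,0.45],[0,0,0,0,0.45],[0,0,0,0,0.45],[0,0,0,0,0.45],[0,0,0,0,0.45]]' 25
python3 -m creep '[[0,0,0.01,0,0.45],[0,0,0.03,0,0.45],[0,0,0.04,0,0.45],[0,0,0.04,0,0.45],[0,0,0.01,0,0.45],[0,0,0,0,0.45]]'
python3 - <<'E'
from h import *
W=pts(cap('wrist','w8'));
E
```

```text
time: 33.85
tcp_pos: [0.6883, -0.0658, -0.0173]
orientation: [0.996, -0.094, 0.0, -0.0]
ft_force: [-1.8, 0.4, 6.5]
width: 0.683
time: 34.6
tcp_pos: [0.6882, -0.0661, 0.1123]
orientation: [0.996, -0.094, 0.0, 0.0]
ft_force: [0.3, -0.2, -0.7]
width: 0.688
```

View pics/w8.png

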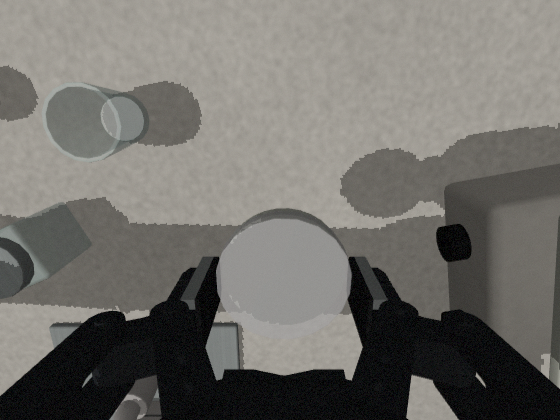

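The dish is held level, centred at (285,265). I carry it over the box.

```bash
python3 -m creep '[[-0.018,-0.023,0,0,0.45],[-0.018,-0.023,0,0,0.45],[-0.018,-0.023,0,0,0.45],[-0.018,-0.023,0,0,0.45],[-0.018,-0.023,0,0,0.45],[-0.018,-0.023,0,0,0.45],[-0.018,-0.023,0,0,0.45],[-0.018,-0.023,0,0,0.45],[-0.018,-0.023,0,0,0.45],[-0.018,-0.025,0,0,0.45]]'
python3 -m creep '[[0,0,-0.03,0,0.45],[0,0,-0.02,0,0.45],[0,0,0,0,0.45],[0,0,0,0,0.45]]'
python3 - <<'E'
from h import *
c=cap('wrist','w9');W=pts(c);s=observe();T=s['tcp_pos'];print(T)
Q=W.reshape(-1,3);y=np.array([.186,.9825]);x=np.array([.9825,-.186])
k=(abs(Q[:,0]-.51)<.07)&(abs(Q[:,1]+.297)<.07)&(abs(Q[:,2]-.038)<.005);B=Q[k][:,:2];print('box top',k.sum(),'far y',np.percentile(B@y,[98,99.5,100]).round(4),'x',np.percentile(B@x,[0,1,99,100]).round(4),'board c',np.array([.5083,-.297])@y,np.array([.5083,-.297])@x)
k=(np.linalg.norm(Q[:,:2]-T[:2],axis=1)<.05)&(abs(Q[:,2]-T[2]-.0353)<.006)&(c['pixels'].reshape(-1,3).min(1)>90)
print('dish',k.sum(),cv2.minEnclosingCircle((Q[k][:,:2]*1000).astype(np.float32)))
E
```

```text
time: 35.9
tcp_pos: [0.5063, -0.298, 0.1102]
orientation: [0.996, -0.094, -0.002, -0.001]
ft_force: [0.3, -0.1, -0.4]
width: 0.685
time: 36.4
tcp_pos: [0.5082, -0.2976, 0.0619]
orientation: [0.996, -0.094, -0.0, -0.0]
ft_force: [1.1, 0.1, -0.5]
width: 0.684
[ 0.50854418 -0.29778185  0.06240434]
box top 5466 far y [-0.1544 -0.154  -0.1538] x [0.5257 0.5265 0.583  0.5838] board c -0.1972587 0.55464675
dish 13169 ((509.25311279296875, -291.3559875488281), 35.958370208740234)
```

View pics/w9.png

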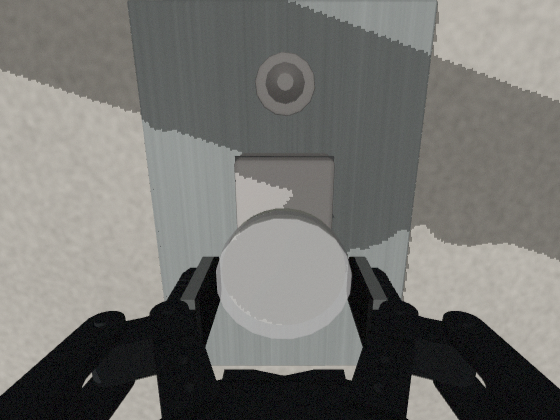

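The box sits on the board within 2 mm, with its far edge at row 157, and the dish is over its middle. Lowering and releasing.

```bash
python3 -m creep '[[0,0,-0.02,0,0.45],[0,0,-0.012,0,0.45],[0,0,-0.006,0,0.45],[0,0,-0.002,0,0.45],[0,0,-0.001,0,0.45],[0,0,0,0,0.45]]'
python3 -m creep '[[0,0,0,0,0.7],[0,0,0,0,0.75],[0,0,0,0,1],[0,0,0,0,1],[0,0,0.02,0,1],[0,0,0.04,0,1],[0,0,0.04,0,1],[0,0.02,0.01,0.1,1],[0,0.04,0,0.12,1],[0,0.05,0,0.12,1]]' 40
python3 -m creep '[[-0.01,0.05,0,0.04,1],[-0.01,0.05,0,0,1],[-0.003,0.024,0,0,1],[0,0,0,0,1],[0,0,0,0,1]]'
python3 - <<'E'
from h import *
c=cap('wrist','w10');W=pts(c);s=observe();q=s['orientation'];print(s['tcp_pos'],2*np.arctan2(q[1],q[0]))
Q=W.reshape(-1,3)
k=(abs(Q[:,0]-.485)<.05)&(abs(Q[:,1]+.064)<.05)&(abs(Q[:,2]-.072)<.004);print('lid',k.sum(),cv2.minEnclosingCircle((Q[k][:,:2]*1000).astype(np.float32)))
W=pts(cap('top'));Q=W.reshape(-1,3)
k=(abs(Q[:,0]-.51)<.07)&(abs(Q[:,1]+.297)<.05)&(abs(Q[:,2]-.057)<.006);print('dish',k.sum(),cv2.minEnclosingCircle((Q[k][:,:2]*1000).astype(np.float32)))
E
```

```text
time: 37.2
tcp_pos: [0.5084, -0.298, 0.0214]
orientation: [0.996, -0.094, 0.0, 0.0]
ft_force: [0.6, -0.2, -0.6]
width: 0.69
time: 38.45
tcp_pos: [0.5082, -0.188, 0.1314]
orientation: [0.997, 0.077, 0.0, 0.0]
ft_force: [0.2, 1.1, -0.3]
width: 1.0
time: 39.08
tcp_pos: [0.4853, -0.0653, 0.131]
orientation: [0.995, 0.095, -0.0, 0.001]
ft_force: [-0.4, -0.4, 0.1]
width: 1.0
[ 0.4852496  -0.06564079  0.13095661] 0.18954342599761315
lid 2796 ((484.38189697265625, -63.53536605834961), 21.901498794555664)
dish 663 ((509.1151123046875, -298.57623291015625), 30.055267333984375)
```

View pics/w10.png

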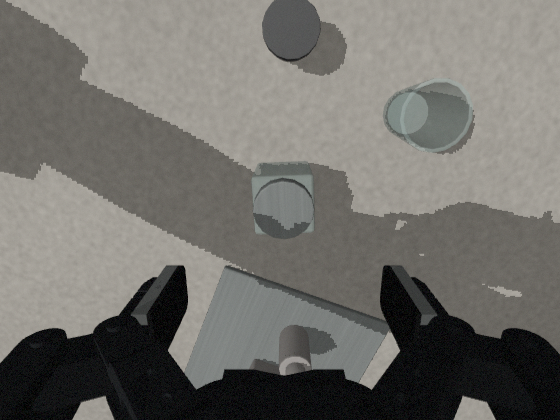

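The jar's edges are parallel to the jaws, with the lid at (283,209). The dish is on the box at (0.509,-0.2986). Gripping the jar.

```bash
python3 -m creep '[[-0.0005,0.0015,-0.04,0.01,1],[0,0,-0.04,0,1],[0,0,-0.03,0,1],[0,0,-0.012,0,1],[0,0,-0.004,0,1],[0,0,0,0,1],[0,0,0,0,0.4],[0,0,0,0,0.3],[0,0,0,0,0.3],[0,0,0,0,0.3]]' 45
python3 -m creep '[[0,0,0,0,0.3],[0,0,0,0,0.3],[0,0,0,0,0.3]]'
```

```text
time: 40.42
tcp_pos: [0.485, -0.0626, 0.0059]
orientation: [0.995, 0.101, 0.001, 0.0]
ft_force: [-0.8, -1.3, 6.1]
width: 0.534
time: 40.8
tcp_pos: [0.485, -0.0625, 0.0059]
orientation: [0.995, 0.101, 0.001, 0.0]
ft_force: [-0.7, -0.2, 5.6]
width: 0.537
```

```bash
python3 -m creep '[[0,0,0.01,0,0.3],[0,0,0.03,0,0.3],[0,0,0.04,0,0.3],[0,0,0.04,0,0.3],[0.001,-0.04,0,-0.06,0.3],[0.001,-0.05,0,-0.06,0.3],[0.001,-0.05,0,-0.06,0.3],[0.001,-0.05,0,-0.06,0.3],[0.001,-0.05,0,-0.06,0.3],[0.002,-0.05,0,-0.06,0.3]]'
python3 -m creep '[[0,-0.029,0,-0.027,0.3],[0,0,0,0,0.3],[0,0,0,0,0.3]]'
python3 - <<'E'
from h import *
c=cap('wrist','w11');W=pts(c);s=observe();T=s['tcp_pos'];q=s['orientation'];print(T,2*np.arctan2(q[1],q[0]))
Q=W.reshape(-1,3)
k=(np.linalg.norm(Q[:,:2]-T[:2],axis=1)<.035)&(abs(Q[:,2]-T[2]-.066)<.004)
print('lid',k.sum(),cv2.minEnclosingCircle((Q[k][:,:2]*1000).astype(np.float32)),np.median(Q[k][:,2]))
E
```

```text
time: 42.05
tcp_pos: [0.4907, -0.3538, 0.1255]
orientation: [0.997, -0.08, -0.0, -0.0]
ft_force: [0.7, -0.3, -1.2]
width: 0.534
time: 42.42
tcp_pos: [0.4914, -0.3799, 0.1252]
orientation: [0.996, -0.092, -0.0, -0.001]
ft_force: [0.4, 0.3, -2.5]
width: 0.531
[ 0.49172768 -0.37948811  0.12530498] -0.18270170171143846
lid 10773 ((493.76007080078125, -369.14013671875), 33.335113525390625) 0.19003692783546572
```

View pics/w11.png

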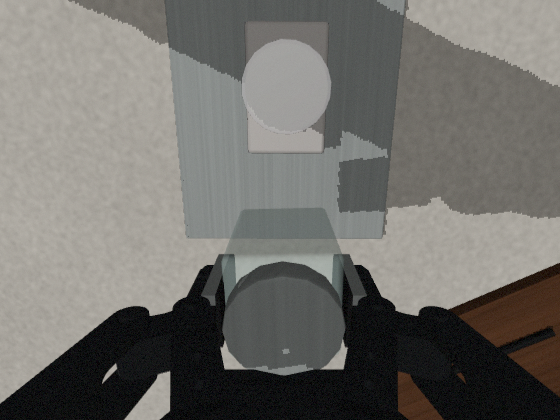

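The jar is upright in the jaws, with the lid at (284,318). The dish is centred on the box at (286,87) and the near half of the board is free. Lowering.

```bash
python3 -m creep '[[0,-0.002,-0.03,0,0.3],[0,0,-0.04,0,0.3],[0,0,-0.025,0,0.3],[0,0,-0.01,0,0.3],[0,0,-0.004,0,0.3],[0,0,-0.002,0,0.3],[0,0,-0.001,0,0.3],[0,0,0,0,0.3]]'
python3 -m creep '[[0,0,0,0,0.55],[0,0,0,0,0.65],[0,0,0,0,1],[0,0,0,0,1],[0,0,0.02,0,1],[0,0,0.04,0,1],[0,0,0.04,0,1],[0,0,0.04,0,1],[0,0.03,0.03,0,1],[0,0.05,0,0,1]]'
python3 -m creep '[[0,0.06,0,0,1],[0,0.06,0,0,1],[0,0.06,0,0,1],[0,0.06,0,0,1],[0,0.06,0,0,1],[0,0.06,0,0,1],[0,0.03,0,0,1],[0,0,0,0,1],[0,0,0,0,1]]'
python3 - <<'E'
from h import *
W=pts(cap('top','t12'));Q=W.reshape(-1,3);yb=np.array([.186,.9825]);xb=np.array([.9825,-.186]);c0=np.array([.5083,-.297])
def rep(n,x,y,z,r,dz=.005,rect=0):
    k=(abs(Q[:,0]-x)<r)&(abs(Q[:,1]-y)<r)&(abs(Q[:,2]-z)<dz)
    if k.sum()<5: print(n,k.sum());return
    P=(Q[k][:,:2]*1000).astype(np.float32)
    c,e=cv2.minEnclosingCircle(P);c=np.array(c)/1000;print(n,k.sum(),c.round(4),round(e,1),'board xy',((c-c0)@xb*1000).round(1),((c-c0)@yb*1000).round(1), cv2.minAreaRect(P) if rect else '')
rep('dish',.509,-.298,.0575,.05)
rep('box',.509,-.298,.039,.06,.004,1)
rep('lid',.492,-.383,.081,.04,.004)
rep('drop',.5246,-.213,.055,.035,.024)
rep('cap',.508,.228,.145,.04)
rep('pot',.467,.055,.045,.03); rep('beaker',.5755,.018,.06,.035,.008)
print(observe()['tcp_pos'])
E
```

```text
time: 43.48
tcp_pos: [0.4922, -0.3836, 0.014]
orientation: [0.996, -0.092, 0.001, 0.0]
ft_force: [-0.3, 0.5, 0.6]
width: 0.533
time: 44.72
tcp_pos: [0.4936, -0.3049, 0.187]
orientation: [0.996, -0.094, 0.004, 0.002]
ft_force: [1.1, 1.2, -0.4]
width: 1.001
time: 45.85
tcp_pos: [0.4917, 0.0855, 0.1837]
orientation: [0.996, -0.093, 0.0, 0.001]
ft_force: [-0.6, -1.2, -0.4]
width: 1.002
dish 660 [ 0.509  -0.2984] 30.1 board xy 1.0 -1.2 
box 490 [ 0.5088 -0.2989] 50.9 board xy 0.8 -1.8 ((509.2216796875, -299.2260437011719), (90.0082778930664, 57.85551834106445), 79.21893310546875)
lid 372 [ 0.4927 -0.3843] 22.0 board xy 0.9 -88.7 
drop 175 [ 0.5252 -0.216 ] 14.7 board xy 1.5 82.7 
cap 0
pot 282 [0.4673 0.0554] 19.9 board xy -105.8 338.6 
beaker 131 [0.5754 0.0181] 24.7 board xy 7.3 322.0 
[0.49172371 0.08493522 0.18350084]
```

View pics/t12.png

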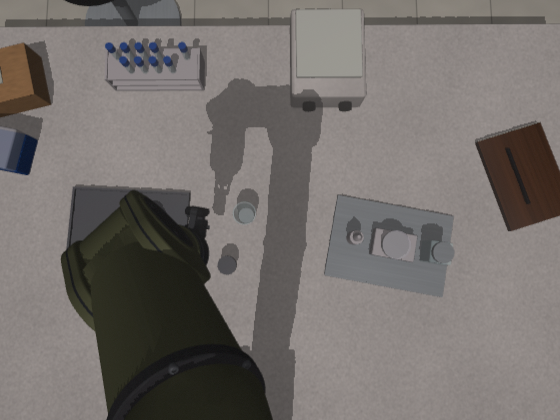

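All board items are in place: dish (396,244), box, jar (442,252), dropper (356,238). I move the arm back from the tray and recheck the tall bottle.

```bash
python3 -m creep '[[0,-0.04,0.02,0,1],[0,-0.04,0.02,0,1],[0,-0.04,0,0,1],[0,0,0,0,1],[0,0,0,0,1],[0,0,0,0,1],[0,0,0,0,1]]'
python3 - <<'E'
from h import *
W=pts(cap('top'));Q=W.reshape(-1,3);P=pts(cap('scene')).reshape(-1,3)
for n,Z in(('top',Q),('scene',P)):
    k=(abs(Z[:,0]-.508)<.04)&(abs(Z[:,1]-.228)<.04)&(abs(Z[:,2]-.145)<.006);print(n,k.sum(),cv2.minEnclosingCircle((Z[k][:,:2]*1000).astype(np.float32)) if k.sum()>5 else '')
Z=np.load('scene1.npz')['W'].reshape(-1,3);k=(abs(Z[:,0]-.508)<.04)&(abs(Z[:,1]-.228)<.04)&(abs(Z[:,2]-.145)<.006);print('scene start',cv2.minEnclosingCircle((Z[k][:,:2]*1000).astype(np.float32)))
E
```

```text
time: 46.78
tcp_pos: [0.4916, -0.0324, 0.2231]
orientation: [0.996, -0.091, -0.0, -0.0]
ft_force: [0.6, -0.2, 0.4]
width: 1.001
top 298 ((506.3592529296875, 227.84332275390625), 18.104190826416016)
scene 212 ((508.71417236328125, 229.32586669921875), 19.976165771484375)
scene start ((508.966064453125, 231.96029663085938), 19.38486671447754)
```

```bash
python3 -c "
from workcell import *
print(hand_in())"
```

```text
the job is handed in; nothing more can be done
None
```

The board is set out and the job is handed in, at about 47 s of the 120 s allowed. I moved the tall bottle aside within the tray, put the dropper bottle on the board, then put the tall bottle back. The slide box, petri dish and staining jar followed.

Last camera checks before handing in (no verdict is reported):

| Thing | Measured | Tolerance |
|---|---|---|
| Slide box | 2 mm from board centre, yaw within about 0.01 rad | 12 mm, 0.17 rad |
| Petri dish | under 1 mm from box centre | 12 mm |
| Staining jar | 1 mm across and 1 mm along from its midpoint | 14 mm |
| Dropper bottle | 1.5 mm across and 5 mm along from its midpoint | 14 mm |
| Tall bottle | 2 to 3 mm from its start | 15 mm |
| Beaker, specimen pot | not moved, within 0.5 mm | 25 mm |

**Tilt and contact:** Nothing looked tipped in the last pictures, though I did not measure tilt. The gripper was well clear of everything.

**What failed or disagreed:**
- **First grip on the slide box:** the fingers slid over its top. The visible fingertips were about 25 mm behind the reported TCP, or 33 mm with the gripper open, so the box and dish were gripped with the TCP below z = 0. The box had not visibly moved, and the second grip held.
- **Board angle:** my first reading off picked corners (-0.147 rad) disagreed with depth fits from three cameras. I used the depth value, -0.187 rad.

I viewed 14 pictures in all.

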